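Clean a piston crown and hold the loupe in focus over it

ROBOT

A 6-joint arm with a two-finger parallel gripper is mounted at the origin on the work surface. World frame = base frame: x ahead of the robot, y to its left, z up, the work surface at z = 0. Lengths are in m, angles in degrees, forces in N, time in s.
With the tool pointing down it reaches from about 0.25 to 0.8 m from the base axis. Payload 3.9 kg.
Tool frame: the origin (TCP) lies midway between the tips of the shut fingers; the grasp point (between the pads) lies 19 mm behind it; z points along the fingers, y is the line along which they close (so a half turn about z gives the same grasp; the last joint's range is limited). The gripper opens to 85 mm and grips with 20 to 120 N. Pads are 22 mm wide; open, the fingers measure 114 mm over their backs; the gripper's body (76 mm by 85 mm) begins 54 mm behind the grasp point. The pads swing forward as they close: fully open they stand 13 mm farther back than shut.
Start: joints at [-75.86, 14.897, -7.913, 67.191, 0, 90], TCP at [0.128, -0.509, 0.231] pointing down, gripper open.
Joint ranges: [-159.42, 159.42], [-47.68, 98.78], [-73.54, 78.23], [-108.79, 121.32], [-90, 84.71], [-180, 180]. Speed limits (degrees/s): [147.25, 147.25, 180, 180, 180, 180].

INTERFACE

Orientations are given as [roll, pitch, yaw] about the fixed x, y, z axes, in that order (R = Rz(yaw) Ry(pitch) Rx(roll)).
In Python, from rig import env gives the robot as it stands. The module is installed in compiled form; this text tells all that it offers.
- The arm moves only by the tool step_arm, never from a script. Its argument "series" is text: rows parted by semicolons, each of 7 numbers parted by spaces: the opening, from 0 (shut) to 1 (fully open), then the shift along the world's x, y, z in m, then the turn, a rotation vector about the world's x, y, z in degrees. A call has 1 to 12 rows; each row shifts and turns the commanded pose from where the row before left it; what a row does not reach is not made up. A row lasts 1/12 s, in which the tool goes at most 41.7 mm and 7.16 degrees, less where a joint would pass 70% of its speed; a pose out of reach is approached as far as the arm can. A call is refused whole if a number of a shift passes 0.0417 or a number of a turn 7.16, either way. A call with a gripper value outside its range is refused whole. The fingers move at their own pace and stop on an object; "newtons" is the grip in N (left out, the last holds). Time passes only in rows, so rows that do not move let the fingers close. It gives the time, the measured TCP pose, the force, the opening and the grip force at its end, in the units of the state.
- env.read_state(): the state, without advancing time (a new reading comes with each control period).
- env.get_image(name): name is "side" or "top"; returns the picture (384x512x3 uint8, red, green, blue); there is no depth.
- env.camera_params(name): a dict with "vfov" (degrees; the focal length in pixels is half the picture's height over the tangent of half this angle, whatever the lens; pixels are square), "cx", "cy" (the principal point, pixels), "R" (3x3) and "t" (3): a world point X has camera coordinates R X + t. Camera axes: x right, y down, z forward; pixel columns grow to the right and rows downward; lengths in m; the calibration is good to about 2 mm. A picture is of the moment at which its call begins. camera_params takes no time and is no camera call.
- env.sign_off(): hands the job in; it is judged then, once.
The state is a dict: "time": time; "joints": joint angles; "qvel": joint speeds; "tau": joint torques, N m; "tool_pos": TCP position; "ee_rot": TCP orientation; "ft_force": force on the tool from outside, world axes, zero at the start; "moment": the same for the moment, N m; "opening": opening from 0.0 (shut) to 1.0 (fully open); "grasp_force": force on a finger pad.
Only numpy, scipy, OpenCV 4.12 (cv2) and the standard library are available. Lean on these libraries where they do the work, as an engineer would, in place of code of your own. Each camera call takes 0.05 s, during which the arm holds its last target. There are 200 camera calls.

TASK

Take the brush out of its holder, dip its tip into the steel pot, dab the middle of the piston's crown with it lightly, and stand the brush back in its holder, fully home. Then pick up the loupe and hold it level and still, its lens centred over the piston's crown at the height of the brass pointer and touching nothing; finish while still holding it there. Do not shift the pointer or the pot, and leave the other things on the bench where they are.

Things in the scene. Friction and masses are not known exactly. Their poses are not given: they have to be found in the camera images.
- fixture: fixed inspection stand: dark steel plate 110 (its x) x 150 (its y) x 12 thick, reaching 55 either way along x, from -55 to +95 along y. Origin on the bench right under the piston's axis, z up. A piston is fixed upright on the plate at the origin; a steel post, 10 dia, stands at y = +75, its top 165 above the bench; the brass pointer slides on it.
- piston: aluminium engine piston fixed upright on the stand, 80 dia x 60 tall with three grooves; origin at the centre of its foot, 12 above the bench. Its flat top, the crown, is 72 above the bench.
- crown (a point): centre of the piston's flat crown, shown by a small dark dot, 72 above the bench
- pointer (a point): inner tip of the brass pointer, a horizontal rod 5 thick that leaves a brass collar (20 dia, 14 tall, with a small dark screw) on the post and points at the piston's axis; the tip is 52 from that axis. Its height is the focal height: 51 to 81 above the crown, different each time. The collar is held by friction of about 6 N and must not be shifted.
- loupe: loose loupe of 0.12 kg lying flat: round steel ring 66 dia x 12 tall with a glass lens, and a straight black handle, 18 wide x 22 tall, whose faces run from x = -46 to x = -150. Origin under the lens centre, level with the flat underside; x points from handle to lens, z up through the lens.
- lens (a point): centre of the lens, 6 above the loupe's underside
- handle (a point): good grip point on the loupe's handle, 80 from the lens centre (loupe x = -80) and 11 above the underside
- holder: fixed aluminium block, 60 x 60 x 70 tall, with one round upright hole 23 dia right through; origin under its centre
- holder_hole0 (a point): centre of the hole's mouth in the holder's top, 70 above the bench
- brush: loose upright brush of 0.07 kg, hanging in the holder by its round black flange (42 dia, 4 thick) that lies on the holder's top. Origin at the centre of the flange's underside, z up. Above the flange a round wooden handle, 18 dia, to 64 above the origin; below it a steel ferrule 10 dia and a tuft 12 dia that ends 60 below the origin.
- brush_handle (a point): grip point on the brush's wooden handle, 36 above the brush's origin
- brush_tip (a point): lower end of the brush's tuft, 60 below the brush's origin; the tuft gives upward, along the brush, like a spring: about 0.4 N per mm, up to 12 mm
- pot: loose open steel pot of 0.35 kg, 70 dia at the rim, 50 tall, walls 3, a little narrower at the foot; origin under its centre
- pot_rim (a point): centre of the pot's open mouth, 50 above the bench
- socket: bystander, leave alone: steel wrench socket standing on end, 32 dia x 45 tall; origin at the centre of its underside
- bearing: bystander, leave alone: steel bearing ring lying flat, 44 dia x 16 tall; origin at the centre of its underside
- plugbox: bystander, leave alone: small cardboard box, 60 x 40 x 25 tall; origin at the centre of its underside
- oilfilter: bystander, leave alone: grey can-shaped oil filter, 76 dia x 95 tall; origin at the centre of its underside
- spraycan: bystander, leave alone: aluminium spray can with white cap, 64 dia x 150 tall; origin at the centre of its underside
- jar: bystander, leave alone: closed amber jar, 70 dia x 80 tall; origin at the centre of its underside
- wrench: bystander, leave alone: steel open-ended wrench lying flat; origin at the centre of its underside
There are look-alikes about, which are no part of the job. Of the things like the loupe, leave any that is green; of the rest the smaller one is meant.

How it is judged (in metres and radians):
On the way, in this order (a step that is already met when the one before it is completed fails the run):
1. the held brush's tip is in the pot: at least 10 mm below the rim and inside the walls (z of brush_tip in the frame of pot_rim below -0.01 m and horizontal distance between brush_tip and pot_rim below 0.03 m and contact force between brush and the fingers above 1 N), for 0.1 s.
2. the held brush's tip is dabbed on the crown, within 20 mm of its centre (contact force between brush and piston above 0.2 N and distance between brush_tip and crown below 0.02 m and contact force between brush and the fingers above 1 N), for 0.1 s.
3. the brush stands fully home in its holder, let go (horizontal distance between brush and holder_hole0 below 0.008 m and z of brush in the frame of holder_hole0 between -0.004 and 0.004 m and angle between brush's own z axis and vertical below 0.1 rad and contact force between brush and the fingers below 0.05 N), for 0.2 s.
At the end, for the whole second after the job is handed in: The fingers hold the loupe still, level within 0.10 rad, lens within 12 mm of over the crown centre and 7 mm of the pointer height, touching no stand, brush, holder or pot. Brush home: origin within 8 mm sideways, 4 mm in height of the hole mouth, upright. Pot upright, moved under 30 mm (horizontal distance between lens and crown below 0.012 m and z of lens in the frame of pointer between -0.007 and 0.007 m and angle between each of loupe, brush, pot's own z axis and vertical below 0.1 rad and contact force between loupe and the fingers above 1 N and linear speed of loupe below 0.02 m/s and angular speed of loupe below 0.2 rad/s and contact force between loupe and fixture below 0.05 N and contact force between loupe and brush below 0.05 N and contact force between loupe and holder below 0.05 N and contact force between loupe and pot below 0.05 N and horizontal distance between brush and holder_hole0 below 0.008 m and z of brush in the frame of holder_hole0 between -0.004 and 0.004 m and distance of pot from where it was at the start of the episode below 0.03 m); the arm keeps its last pose, push and grip.
It fails at once if the brush pushes on the piston with more than 12 N (contact force between brush and piston above 12 N).
It fails at once if the pointer is shifted by more than 5 mm (distance of pointer from where it was at the start of the episode above 0.005 m).
It fails at once if the pot is shifted by more than 30 mm (distance of pot from where it was at the start of the episode above 0.03 m).
It fails at once if a bystander is moved by more than 30 mm (distance of any of socket, bearing, plugbox, oilfilter, spraycan, jar, wrench from where it was at the start of the episode above 0.03 m).
It also fails if it takes over 64 s, if anything falls off the work surface, if the arm or the gripper's body presses on something with over 40 N, if the wrist force passes 120 N, or if a joint passes its speed limit or range.

## Working session

There is one attempt and no reset: what is moved stays moved. The work goes in short steps, Python scripts to look and compute and a tool call to move; the robot and the scene stay as the last step left them, time stands still between calls to the robot, and variables do not carry over. Pictures are saved under pics/ and viewed, at most 10 in all, crops included, and the job is handed in when it is done.

Besides the shell and the picture viewer there is one more tool, called as a command line: name --argument value ..., lists and objects as JSON in quotes. step_arm: Moves the arm, as the interface text tells. Its arguments: {"type":"object","properties":{"series":{"type":"string"},"newtons":{"type":"number"}},"required":["series"]}

```bash
mkdir -p pics; cat > h.py <<'E'
import numpy as np, cv2, json
from rig import env
def P(n):
    c=env.camera_params(n); f=192/np.tan(np.radians(c['vfov'])/2)
    return f,c['cx'],c['cy'],np.array(c['R']),np.array(c['t'])
def ray(n,u,v):
    f,cx,cy,R,t=P(n); d=R.T@np.array([(u-cx)/f,(v-cy)/f,1]); return -R.T@t,d
def onz(n,u,v,z):
    o,d=ray(n,u,v); return o+d*(z-o[2])/d[2]
def proj(n,X):
    f,cx,cy,R,t=P(n); c=R@np.array(X)+t; return cx+f*c[0]/c[2],cy+f*c[1]/c[2]
def tri(a,b):
    (o1,d1),(o2,d2)=ray('top',*a),ray('side',*b)
    s=np.linalg.lstsq(np.c_[d1,-d2],o2-o1,rcond=None)[0]
    p,q=o1+d1*s[0],o2+d2*s[1]; return (p+q)/2,np.linalg.norm(p-q)
def snap(n,name):
    im=env.get_image(n)[:,:,::-1].copy(); cv2.imwrite(f'pics/{name}.png',im); return im
E
python3 - <<'E'
from h import *
np.set_printoptions(precision=4,suppress=True)
for n in('top','side'):
    im=snap(n,n+'0'); cv2.imwrite(f'pics/{n}0b.png',cv2.resize(im,(800,600),interpolation=cv2.INTER_CUBIC)); f,cx,cy,R,t=P(n);print(n,f,cx,cy,R.tolist(),(-R.T@t))
print(env.read_state())
E
```

```text
top 384.5845381888403 260.808967274806 192.4779798068431 [[-0.021689965930388105, -0.9996470285444721, 0.015341567721246917], [-0.9871325332182127, 0.018981735110553188, -0.15877359854329304], [0.1584263464204505, -0.01858795455126238, -0.9871958167990115]] [ 0.3776 -0.0123  1.1047]
side 356.17469596008027 254.03521251952057 192.14836004460375 [[-0.7758721660516144, -0.6306539721639209, -0.017261209118852497], [-0.44478009944820474, 0.566192097701987, -0.6939720251095637], [0.4474293744058625, -0.5307561359925032, -0.7197950257018219]] [0.1159 0.492  0.8069]
{'time': 0.1, 'joints': array([-75.8587,  14.9325,  -7.9778,  67.1914,   0.0015,  90.0016]), 'qvel': array([-0.0046, -0.0057,  0.2063,  0.0107, -0.0276,  0.0925]), 'tau': array([ -0.0009, -40.6508,  25.4528,   0.0101,  -0.0001,  -0.    ]), 'tool_pos': array([ 0.1281, -0.5085,  0.2305]), 'ee_rot': array([-179.8983,   -0.0015,   14.1397]), 'ft_force': array([0.2029, 1.0346, 0.1746]), 'moment': array([ 0.0037, -0.001 , -0.0346]), 'grasp_force': 0.0, 'opening': 0.999898390836802}
```

View pics/top0b.png

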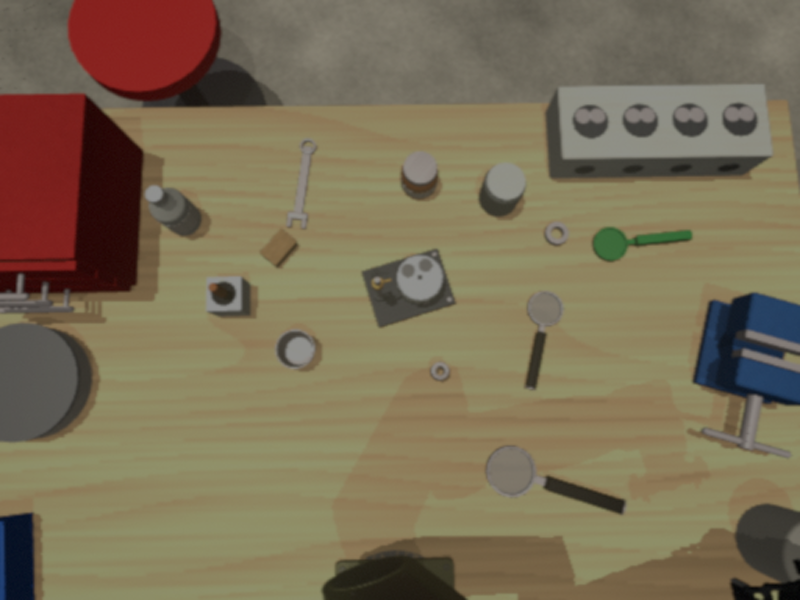

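View pics/side0b.png

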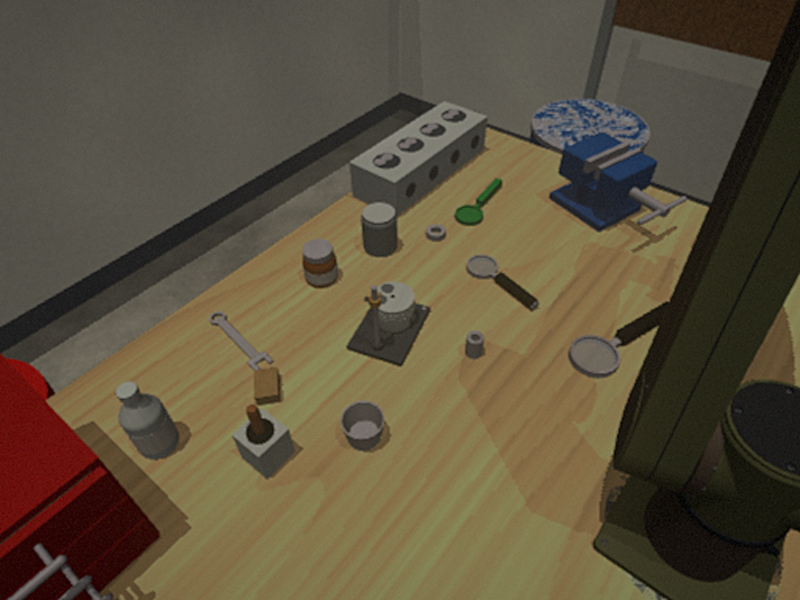

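Top view (800-px scale): brush and holder at (228,295), pot at (297,350), stand with pointer at (408,288). There are three loupe-like things: green at (610,243), large at (510,470) and small at (545,308). The small non-green one is meant. I'll check that in one enlarged composite.

```bash
python3 - <<'E'
from h import *
t=cv2.imread('pics/top0.png');s=cv2.imread('pics/side0.png')
def crop(im,x,y,w,h,k):
    c=cv2.resize(im[y:y+h,x:x+w],None,fx=k,fy=k,interpolation=cv2.INTER_CUBIC)
    c=cv2.convertScaleAbs(c,alpha=1.4)
    for i in range(0,w,10): cv2.putText(c,str(x+i),(i*k,8),0,.3,(0,255,255)); cv2.line(c,(i*k,9),(i*k,14),(0,255,255))
    for i in range(10,h,10): cv2.putText(c,str(y+i),(0,i*k+3),0,.3,(0,255,255)); cv2.line(c,(20,i*k),(25,i*k),(0,255,255))
    return c
a=np.hstack([crop(t,125,165,80,75,5),crop(t,225,150,80,75,5)][0:2])
b=np.hstack([crop(s,215,165,70,75,3),crop(s,140,250,110,75,3),crop(s,290,155,60,75,3),crop(t,328,183,40,75,2)])
b=b[:,:800]; b=np.hstack([b,np.zeros((b.shape[0],800-b.shape[1],3),np.uint8)])
cv2.imwrite('pics/comp.png',np.vstack([a,b]))
E
```

```text
Traceback (most recent call last):
ValueError: all the input array dimensions except for the concatenation axis must match exactly, but along dimension 0, the array at index 0 has size 225 and the array at index 3 has size 150
```

```bash
python3 - <<'E'
from h import *
t=cv2.imread('pics/top0.png');s=cv2.imread('pics/side0.png')
def crop(im,x,y,w,h,k):
    c=cv2.resize(im[y:y+h,x:x+w],None,fx=k,fy=k,interpolation=cv2.INTER_CUBIC)
    c=cv2.convertScaleAbs(c,alpha=1.4)
    for i in range(0,w,10): cv2.putText(c,str(x+i),(i*k,8),0,.3,(0,255,255)); cv2.line(c,(i*k,9),(i*k,14),(0,255,255))
    for i in range(10,h,10): cv2.putText(c,str(y+i),(0,i*k+3),0,.3,(0,255,255)); cv2.line(c,(20,i*k),(25,i*k),(0,255,255))
    return c
a=np.hstack([crop(t,125,165,80,60,4),crop(t,230,152,60,60,4),crop(t,325,182,60,75,4)[:240]])
b=np.hstack([crop(s,215,170,60,60,5),crop(s,140,250,60,60,5),crop(s,290,155,40,60,5)])
cv2.imwrite('pics/comp.png',np.vstack([a,b]))
E
```

```text
(no output)
```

View pics/comp.png

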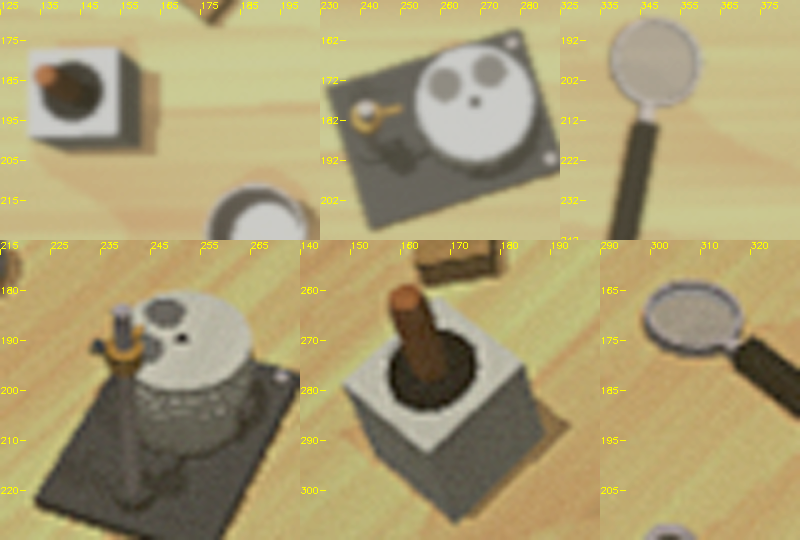

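The enlarged composite shows that the small loupe has a grey ring and black handle, with its lens at top px (346,197). The crown dot is at top (268.4,176.9) and side (250.8,189.2). The pointer tip is at top (250,178.4), the flange at top (142.6,187.6), and the handle top at (135.9,183.6).

```bash
python3 - <<'E'
from h import *
np.set_printoptions(precision=4,suppress=True)
t=cv2.imread('pics/top0.png');s=cv2.imread('pics/side0.png')
print('crown',onz('top',268.4,176.9,.072),onz('side',250.8,189.2,.072),tri((268.4,176.9),(250.8,189.2)))
print('flange',onz('top',142.6,187.6,.074),onz('side',166,275.6,.074))
print('handletop',onz('top',135.9,183.6,.134),onz('side',160.6,260.8,.134),tri((135.9,183.6),(160.6,260.8)))
print('posttop',onz('top',230+46.5/4-.5,178.2,.165),onz('side',239.2,183.6,.165))
def cnt(im,mask,box):
    x0,y0,x1,y1=box; m=np.zeros_like(mask); m[y0:y1,x0:x1]=mask[y0:y1,x0:x1]
    c=cv2.findContours(m,cv2.RETR_EXTERNAL,cv2.CHAIN_APPROX_NONE)[0]
    return max(c,key=cv2.contourArea)
for n,im,pb,lb in(('top',t,(172,205,208,242),(325,180,375,255)),('side',s,(212,253,252,292),(290,155,350,205))):
    hsv=cv2.cvtColor(im,cv2.COLOR_BGR2HSV); H,S,V=cv2.split(hsv)
    m=(S<70).astype(np.uint8)*255
    c=cnt(im,m,pb); e=cv2.fitEllipse(cv2.convexHull(c)); print(n,'pot',e, cv2.boundingRect(c))
    m=((S<75)&(V>70)).astype(np.uint8)*255
    c=cnt(im,m,lb); print('loupe ring',cv2.fitEllipse(c),cv2.boundingRect(c))
    m=(V<75).astype(np.uint8)*255; c=cnt(im,m,lb); r=cv2.minAreaRect(c); bp=cv2.boxPoints(r); print('handle',r,bp.tolist())
    gold=((H>8)&(H<28)&(S>120)).astype(np.uint8)*255
    box=(232,165,256,195) if n=='top' else (230,180,250,202)
    x0,y0,x1,y1=box
    print('gold'); print(S[y0+5:y1-5,x0:x1] if n=='top' else S[y0:y1,x0:x1])
E
```

```text
crown [ 0.5861 -0.0535  0.072 ] [ 0.5875 -0.0533  0.072 ] (array([ 0.5866, -0.0531,  0.0725]), np.float64(0.0012641350197454438))
flange [0.5625 0.288  0.074 ] [0.5624 0.2899 0.074 ]
handletop [0.5625 0.2878 0.134 ] [0.5638 0.289  0.134 ] (array([0.5632, 0.2885, 0.1337]), np.float64(0.0017044644633042085))
posttop [0.5653 0.0182 0.165 ] [0.564  0.0186 0.165 ]
top pot ((188.27113342285156, 223.0113983154297), (25.635116577148438, 26.51247787475586), 55.090824127197266) (175, 210, 27, 27)
loupe ring ((346.7614440917969, 195.97694396972656), (24.760787963867188, 45.62187194824219), 102.34402465820312) (325, 183, 50, 30)
handle ((342.4615173339844, 229.69232177734375), (5.883482933044434, 34.51643371582031), 11.309932708740234) [[336.1922912597656, 246.03848266601562], [342.9615173339844, 212.19232177734375], [348.7307434082031, 213.34616088867188], [341.9615173339844, 247.19232177734375]]
gold
[[ 67  67  66  67  66  70  73  73  71  65  60  54  49  41  34  31  31  31
   31  31  31  28  27  16]
 [ 66  68  66  67  68  69  71  64  57  46  41  36  34  31  28  28  28  28
   31  31  31  32  22
[... 3536 characters left out ...]
  23  27
   26  27]
 [110 105 110 105 107 103 126 158 150 138 165 150 189  72  25  27  26  24
   26  25]
 [111 111 107 111  99  97 102 152 150 144 165 159 143  38  25  25  26  28
   27  25]
 [109 107 110 102  95  93 100 121 144 142 155 133  54  29  25  26  28  26
   28  25]
 [106 108 103  97  98 101  91  52  77 101  94  76  30  23  28  26  26  25
   25  21]
 [103  99  99  97 103 103  70  29  46  35  41  49  39  25  31  25  27  30
   26  28]
 [ 99  96  99 109 113 103  27  45  42  45  56  40  44  43  40  33  26  25
   27  25]
 [ 95  98 105 115 116  45  34  40  57  49  39  54  42  30  40  34  49  44
   45  40]
 [ 94 109 109 107  98  30  50  42  59  46  55  45  44  40  28  34  49  44
   39  32]]
```

```bash
python3 - <<'E'
from h import *
np.set_printoptions(precision=4,suppress=True)
C=np.array([.5867,-.0535]);d=np.array([-.022,.0719]);d/=np.linalg.norm(d)
for z in (.125,.13,.135,.14,.145,.15,.155):
    T=np.r_[C+.052*d,z]; K=np.r_[C+.075*d,z]
    th=np.linspace(0,2*np.pi,60); 
    col=[proj('side',K+[.01*np.cos(a),.01*np.sin(a),h]) for a in th for h in(-.007,.007)]; col=np.array(col)
    ct=np.array([proj('top',K+[.01*np.cos(a),.01*np.sin(a),h]) for a in th for h in(-.007,.007)])
    rod=np.array([proj('side',T+[0,0,h]) for h in(-.0025,.0025)])
    print(z,'side tip',np.array(proj('side',T)),'rod v',rod[:,1],'collar v',col.min(0),col.max(0),'top tip',np.array(proj('top',T)),'coltop',ct.min(0),ct.max(0))
# pot
e=(188.27,223.0)
print('pot bbox top centre, rim plane',onz('top',175+13,210+13,.05))
print('pot foot')
P0=onz('top',188.5,222.5,.05)
for dx,dy in((0,0),):
    th=np.linspace(0,2*np.pi,90)
    for n in('top','side'):
        q=np.array([proj(n,P0+[.035*np.cos(a),.035*np.sin(a),0]) for a in th]);print(n,q.min(0),q.max(0))
# loupe
for z in(.012,):
    a=onz('top',346.7,197,z);print('lens guess',a)
hs=[onz('top',*p,.022) for p in((339.1,246.6),(345.85,212.8))];print('handle ends',hs,np.linalg.norm(hs[0]-hs[1]))
ax=(hs[1]-hs[0]);ax/=np.linalg.norm(ax);print(np.degrees(np.arctan2(ax[1],ax[0])), 'lens from handle ends',hs[0]+.15*ax,hs[1]+.046*ax)
s=cv2.imread('pics/side0.png');t=cv2.imread('pics/top0.png')
S=cv2.cvtColor(t,cv2.COLOR_BGR2HSV)[:,:,1]; print(S[182:214:1,332:362:1])
E
```

```text
0.125 side tip [243.2336 188.3686] rod v [189.0197 187.7151] collar v [235.8819 189.5982] [243.6753 198.71  ] top tip [250.1068 178.7236] coltop [237.6797 177.1068] [245.586  185.7035]
0.13 side tip [243.1607 187.0592] rod v [187.7151 186.4007] collar v [235.779  188.2757] [243.6033 197.4171] top tip [250.0833 178.3476] coltop [237.5937 176.7202] [245.5403 185.3636]
0.135 side tip [243.0872 185.7398] rod v [186.4007 185.0764] collar v [235.6754 186.9429] [243.5307 196.1142] top tip [250.0595 177.9679] coltop [237.5068 176.3297] [245.4941 185.0203]
0.14 side tip [243.0131 184.4104] rod v [185.0764 183.7419] collar v [235.571  185.5999] [243.4576 194.8012] top tip [250.0356 177.5844] coltop [237.419  175.9352] [245.4475 184.6736]
0.145 side tip [242.9385 183.0709] rod v [183.7419 182.3972] collar v [235.4657 184.2466] [243.3839 193.478 ] top tip [250.0114 177.1971] coltop [237.3304 175.5367] [245.4004 184.3234]
0.15 side tip [242.8633 181.7211] rod v [182.3972 181.0423] collar v [235.3596 182.8827] [243.3096 192.1446] top tip [249.9869 176.8058] coltop [237.2408 175.1342] [245.3528 183
[... 3879 characters left out ...]
 69  34  26  25  32  42
   51  55  64  74  82  86  87  86  82  78  76  76]
 [ 84  82  84  83  85  83  84  85  85  85  87  88  72  35  26  28  45  69
   81  84  87  89  89  89  89  89  84  80  78  80]
 [ 83  84  85  86  86  86  86  86  86  87  90  89  64  32  26  31  53  79
   89  91  91  91  93  91  93  93  89  87  84  81]
 [ 85  85  84  87  85  87  87  86  89  91  94  94  63  32  28  34  56  82
   91  91  93  93  91  91  93  93  93  91  87  86]
 [ 82  84  84  83  86  85  85  84  87  92  98  99  78  44  36  42  64  88
   88  88  89  91  89  91  91  91  91  91  91  86]
 [ 81  81  83  82  82  83  84  84  87  93 102 101  82  68  61  55  76  90
   87  87  86  87  89  86  87  89  87  89  87  87]]
```

The measurements agree with the given sizes:

| Item | Position (m) | Check |
|---|---|---|
| Crown | (0.587, -0.0535) | triangulated z 0.0725, given 0.072 |
| Post | 75.2 mm from the crown | given 75 |
| Pointer | z ≈ 0.129 | inside its 0.123–0.153 range |
| Brush axis | (0.563, 0.2885) | |
| Pot | (0.4675, 0.1675) | |
| Loupe lens | (0.535, -0.284), yaw -14° | |

Now I move to above the brush.

step_arm --series "1 0.0145 0.0266 0.0017 0 0 2.4;1 0.0145 0.0266 0.0017 0 0 2.4;1 0.0145 0.0266 0.0017 0 0 2.4;1 0.0145 0.0266 0.0017 0 0 2.4;1 0.0145 0.0266 0.0017 0 0 2.4;1 0.0145 0.0266 0.0017 0 0 2.4;1 0.0145 0.0266 0.0017 0 0 2.4;1 0.0145 0.0266 0.0017 0 0 2.4;1 0.0145 0.0266 0.0017 0 0 2.4;1 0.0145 0.0266 0.0017 0 0 2.4;1 0.0145 0.0266 0.0017 0 0 2.4;1 0.0145 0.0266 0.0017 0 0 2.4"

```text
time: 1.1
tool_pos: [0.3023, -0.1883, 0.2516]
ee_rot: [-180.0, 0.0, 43.0]
ft_force: [0.3, -0.4, 0.1]
opening: 0.999
grasp_force: 0.0
```

step_arm --series "1 0.0145 0.0266 0 0 0 2.4;1 0.0145 0.0266 0 0 0 2.4;1 0.0145 0.0266 0 0 0 2.4;1 0.0145 0.0266 0 0 0 2.4;1 0.0145 0.0266 0 0 0 2.4;1 0.0145 0.0266 0 0 0 2.4;1 0.0145 0.0266 0 0 0 2.4;1 0.0145 0.0266 0 0 0 2.4;1 0.0145 0.0266 0 0 0 2.4;1 0.0145 0.0266 0 0 0 2.4;1 0.0145 0.0266 0 0 0 2.4;1 0.0145 0.0266 0 0 0 2.4"

```text
time: 2.1
tool_pos: [0.4764, 0.1308, 0.2512]
ee_rot: [-180.0, 0.0, 71.9]
ft_force: [-0.5, -0.8, -0.5]
opening: 0.998
grasp_force: 0.0
```

step_arm --series "1 0.0145 0.0266 0 0 0 2.4;1 0.0145 0.0266 0 0 0 2.4;1 0.0145 0.0266 0 0 0 2.4;1 0.0145 0.0266 0 0 0 2.4;1 0.0145 0.0266 0 0 0 2.4;1 0.0145 0.0266 0 0 0 2.4;1 0 0 0 0 0 0;1 0 0 0 0 0 0"

```text
time: 2.77
tool_pos: [0.5633, 0.29, 0.2502]
ee_rot: [-179.9, 0.1, 86.2]
ft_force: [0.1, -0.2, -0.2]
opening: 1.004
grasp_force: 0.0
```

step_arm --series "1 0 -0.001 -0.0135 0 0 0;1 0 0 -0.0135 0 0 0;1 0 0 -0.0135 0 0 0;1 0 0 -0.0135 0 0 0;1 0 0 -0.0135 0 0 0;1 0 0 -0.0135 0 0 0;1 0 0 -0.0135 0 0 0;1 0 0 -0.0135 0 0 0;1 0 0 -0.0135 0 0 0;1 0 0 -0.0135 0 0 0;1 0 0 -0.0135 0 0 0;1 0 0 -0.0135 0 0 0"

```text
time: 3.77
tool_pos: [0.5623, 0.2863, 0.0893]
ee_rot: [-180.0, 0.0, 86.0]
ft_force: [-0.1, 0.4, -0.3]
opening: 0.999
grasp_force: 0.0
```

step_arm --series "0 0 0 0 0 0 0;0 0 0 0 0 0 0;0 0 0 0 0 0 0;0 0 0 0 0 0 0;0 0 0 0 0 0 0;0 0 0 0 0 0 0;0 0 0 0 0 0 0;0 0 0 0 0 0 0;0 0 0 0 0 0 0;0 0 0 0 0 0 0" --newtons 40

```text
time: 4.6
tool_pos: [0.564, 0.2882, 0.0908]
ee_rot: [179.9, -0.0, 86.1]
ft_force: [0.0, -1.0, 5.9]
opening: 0.198
grasp_force: 39.3
```

step_arm --series "0 0 0 0.004 0 0 0;0 0 0 0.008 0 0 0;0 0 0 0.0125 0 0 0;0 0 0 0.0125 0 0 0;0 0 0 0.0125 0 0 0;0 0 0 0.0125 0 0 0;0 0 0 0.0125 0 0 0;0 0 0 0.0125 0 0 0;0 0 0 0.0125 0 0 0;0 0 0 0.005 0 0 0;0 0 0 0 0 0 0;0 0 0 0 0 0 0"

```text
time: 5.6
tool_pos: [0.5632, 0.2879, 0.1941]
ee_rot: [-180.0, 0.0, 86.1]
ft_force: [-0.0, 1.0, -0.4]
opening: 0.194
grasp_force: 39.1
```

```bash
python3 - <<'E'
from h import *
a=snap('side','s1')[205:305,110:210];b=snap('top','t1')[140:240,90:190]
cv2.imwrite('pics/c1.png',cv2.convertScaleAbs(cv2.resize(np.hstack([a,b]),None,fx=4,fy=4,interpolation=cv2.INTER_CUBIC),alpha=1.4))
p=env.read_state()['tool_pos'];print(p)
for dz in(-.0808,-.0208,.0432): print(dz,proj('side',p+[0,0,dz]))
E
```

```text
[0.5626349  0.28765193 0.19319601]
-0.0808 (np.float64(163.36321544642823), np.float64(265.97338413842874))
-0.0208 (np.float64(157.76247824804588), np.float64(250.7556661447334))
0.0432 (np.float64(151.04672226528476), np.float64(232.50833958035756))
```

View pics/c1.png

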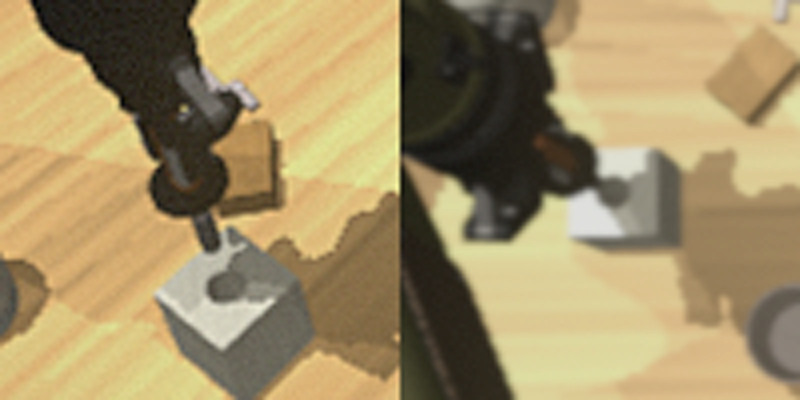

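The brush is held upright: flange at side px (157,251), tip at (163,267), both matching prediction, and the empty hole is visible. Next is the pot.

step_arm --series "0 -0.0135 -0.017 0 0 0 0;0 -0.0135 -0.017 0 0 0 0;0 -0.0135 -0.017 0 0 0 0;0 -0.0135 -0.017 0 0 0 0;0 -0.0135 -0.017 0 0 0 0;0 -0.0135 -0.017 0 0 0 0;0 -0.0135 -0.0175 0 0 0 0;0 0 0 0 0 0 0;0 0 0 0 0 0 0"

```text
time: 6.45
tool_pos: [0.4677, 0.1676, 0.1937]
ee_rot: [-179.9, 0.0, 86.1]
ft_force: [0.2, 1.2, -0.9]
opening: 0.198
grasp_force: 39.2
```

step_arm --series "0 0 0 -0.014 0 0 0;0 0 0 -0.014 0 0 0;0 0 0 -0.014 0 0 0;0 0 0 -0.014 0 0 0;0 0 0 -0.014 0 0 0;0 0 0 -0.014 0 0 0;0 0 0 0 0 0 0;0 0 0 0 0 0 0;0 0 0 0 0 0 0;0 0 0 0 0 0 0"

```text
time: 7.28
tool_pos: [0.4698, 0.169, 0.1111]
ee_rot: [179.9, -0.0, 86.2]
ft_force: [0.4, -0.0, -0.5]
opening: 0.201
grasp_force: 39.2
```

step_arm --series "0 0 0 0.014 0 0 0;0 0 0 0.014 0 0 0;0 0 0 0.014 0 0 0;0 0 0 0.014 0 0 0;0 0 0 0.014 0 0 0;0 0 0 0.014 0 0 0;0 0 0 0.014 0 0 0;0 0 0 0 0 0 0"

```text
time: 7.95
tool_pos: [0.4711, 0.1693, 0.2119]
ee_rot: [179.6, -0.2, 86.1]
ft_force: [0.2, 0.4, -1.1]
opening: 0.203
grasp_force: 39.2
```

step_arm --series "0 0.004 -0.0246 0 0 0 0;0 0.004 -0.0246 0 0 0 0;0 0.004 -0.0246 0 0 0 0;0 0.004 -0.0246 0 0 0 0;0 0.004 -0.0246 0 0 0 0;0 0.004 -0.0246 0 0 0 0;0 0.004 -0.0246 0 0 0 0;0 0.004 -0.0246 0 0 0 0;0 0.004 -0.0246 0 0 0 0;0 0 0 0 0 0 0"

```text
time: 8.78
tool_pos: [0.5057, -0.0566, 0.208]
ee_rot: [179.9, 0.1, 85.9]
ft_force: [0.1, -1.0, -1.0]
opening: 0.193
grasp_force: 39.2
```

step_arm --series "0 0.0165 0 0 0 0 0;0 0.0165 0 0 0 0 0;0 0.0165 0 0 0 0 0;0 0.0165 0 0 0 0 0;0 0.0165 0 0 0 0 0;0 0 0 -0.015 0 0 0;0 0 0 -0.015 0 0 0;0 0 0 -0.012 0 0 0;0 0 0 0 0 0 0;0 0 0 0 0 0 0"

```text
time: 9.62
tool_pos: [0.5865, -0.0524, 0.1654]
ee_rot: [-179.9, -0.0, 86.2]
ft_force: [-0.4, -0.0, -0.4]
opening: 0.196
grasp_force: 39.3
```

```bash
python3 - <<'E'
from h import *
a=snap('side','s2')[150:250,200:300];b=snap('top','t2')[130:230,210:310]
cv2.imwrite('pics/c2.png',cv2.convertScaleAbs(cv2.resize(np.hstack([a,b]),None,fx=4,fy=4,interpolation=cv2.INTER_CUBIC),alpha=1.4))
ps=[]
for i in range(5): env.get_image('top'); ps.append(env.read_state()['tool_pos'])
p=np.mean(ps,0);print(p,np.std(ps,0))
for dz in(-.0808,-.0208): print(dz,proj('side',p+[0,0,dz]))
E
```

```text
[ 0.5878681  -0.05293101  0.16720069] [9.31750174e-05 6.56660610e-05 1.06297523e-04]
-0.0808 (np.float64(250.50795922715483), np.float64(185.68359044242686))
-0.0208 (np.float64(249.97382374622282), np.float64(170.19929799813238))
```

View pics/c2.png

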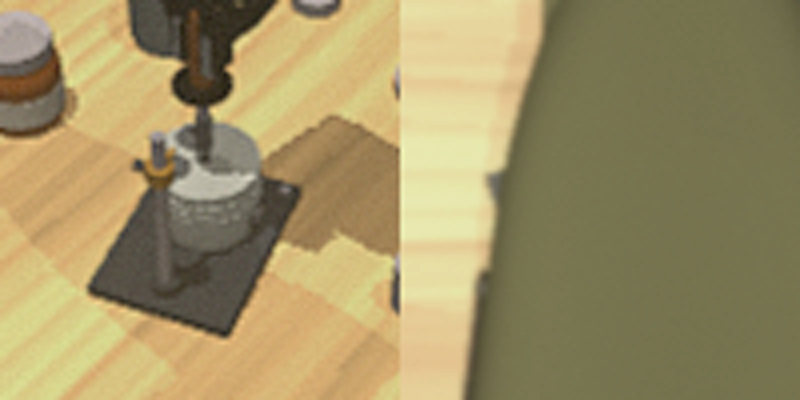

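The side view shows the brush over the crown, with its tip just above the dot near side px (251,189). The pointer is clear. I dab gently.

step_arm --series "0 0 0 -0.004 0 0 0;0 0 0 -0.004 0 0 0;0 0 0 -0.004 0 0 0;0 0 0 -0.003 0 0 0;0 0 0 -0.002 0 0 0;0 0 0 0 0 0 0;0 0 0 0 0 0 0;0 0 0 0 0 0 0;0 0 0 0 0 0 0"

```text
time: 10.72
tool_pos: [0.5871, -0.053, 0.1494]
ee_rot: [-180.0, 0.0, 86.1]
ft_force: [-1.3, -0.2, 2.2]
opening: 0.197
grasp_force: 39.4
```

```bash
python3 - <<'E'
from h import *
a=snap('side','s3')[150:250,200:300]
cv2.imwrite('pics/c3.png',cv2.convertScaleAbs(cv2.resize(a,None,fx=6,fy=6,interpolation=cv2.INTER_CUBIC),alpha=1.4))
ps=[];fs=[]
for i in range(8): env.get_image('top'); s=env.read_state(); ps.append(s['tool_pos']); fs.append(s['ft_force'])
p=np.mean(ps,0);print(p,np.mean(fs,0),np.std(fs,0))
E
```

```text
[ 0.58714318 -0.05297746  0.14925907] [-0.55611696 -0.0767095   0.64398   ] [0.61508759 0.47631023 0.32492128]
```

View pics/c3.png

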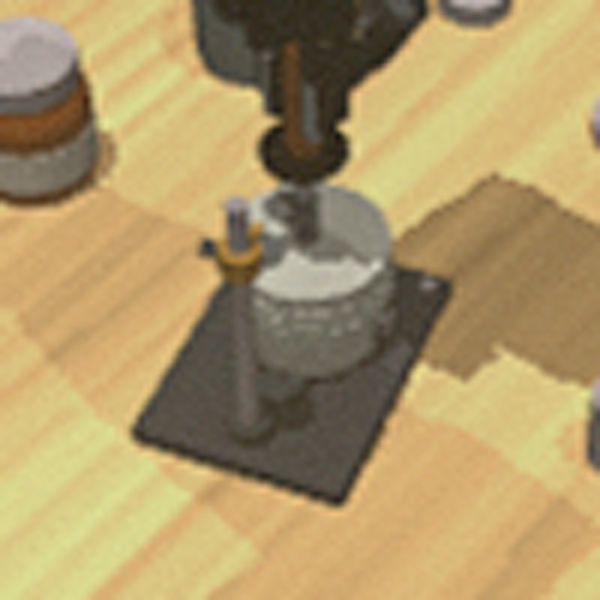

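Contact is confirmed: the vertical force rose about 1.3 N, and the tuft sits on the crown at side px (251,190). I press 2 mm more, lift and go back.

step_arm --series "0 0 0 -0.002 0 0 0;0 0 0 0 0 0 0;0 0 0 0 0 0 0;0 0 0 0.012 0 0 0;0 0 0 0.016 0 0 0;0 0 0 0.016 0 0 0;0 0 0 0.016 0 0 0;0 -0.0165 0 0 0 0 0;0 -0.0165 0 0 0 0 0;0 -0.0165 0 0 0 0 0;0 -0.0165 0 0 0 0 0;0 -0.0165 0 0 0 0 0"

```text
time: 12.17
tool_pos: [0.5042, -0.0529, 0.207]
ee_rot: [180.0, -0.0, 86.1]
ft_force: [-0.7, 0.2, -0.6]
opening: 0.203
grasp_force: 39.4
```

step_arm --series "0 0.0041 0.0244 0 0 0 0;0 0.0041 0.0244 0 0 0 0;0 0.0041 0.0244 0 0 0 0;0 0.0041 0.0244 0 0 0 0;0 0.0041 0.0244 0 0 0 0;0 0.0041 0.0244 0 0 0 0;0 0.0041 0.0244 0 0 0 0;0 0.0041 0.0244 0 0 0 0;0 0.0041 0.0244 0 0 0 0;0 0.0041 0.0244 0 0 0 0;0 0.0041 0.0244 0 0 0 0;0 0.0041 0.0244 0 0 0 0"

```text
time: 13.17
tool_pos: [0.5542, 0.2412, 0.2069]
ee_rot: [180.0, -0.0, 86.1]
ft_force: [-0.4, -0.4, 0.2]
opening: 0.195
grasp_force: 39.4
```

step_arm --series "0 0.0041 0.0244 0 0 0 0;0 0.0041 0.0244 0 0 0 0;0 0 0 0 0 0 0;0 0 0 0 0 0 0;0 0 0 0 0 0 0"

```text
time: 13.58
tool_pos: [0.5619, 0.2883, 0.2067]
ee_rot: [-180.0, 0.1, 86.2]
ft_force: [-0.2, -0.5, -0.1]
opening: 0.2
grasp_force: 39.4
```

```bash
python3 - <<'E'
from h import *
ps=[]
for i in range(4): im=env.get_image('side'); ps.append(env.read_state()['tool_pos'])
print(np.mean(ps,0))
# hole centre from earlier side picture s1 and now
cv2.imwrite('pics/s4.png',im[:,:,::-1])
for n in('s1','s4'):
    g=cv2.imread(f'pics/{n}.png'); V=cv2.cvtColor(g,cv2.COLOR_BGR2HSV)[:,:,2]; print(n);print(V[268:286,154:180])
print(onz('side',166,276.6,.07))
E
```

```text
[0.56200432 0.28766282 0.20716459]
s1
[[157 159 161 159 158 149 134 111 102 103 126 142 137 133 103  76  83  85
   86  85  83  86  89  96 106 107]
 [159 160 160 155 143 137 139 141 141 142 137 136 139 115  78  82  88  88
   89  86  86  86  87  89  95 108]
 [159 161 152 140 132 135 136 137 139 132 135 136 135 102  82  86  88  89
   87  86  85  90  87  84  86  95]
 [159 153 144 135 134 135 137 136 133 139 137 139 117  78  84  83  88  86
   85  87  84  86  85  88  86  87]
 [151 139 137 134 134 134 140 139 137 135 125 121 103  78  80  86  87  85
   89  90  86  88  90  89  87  84]
 [135 138 139 137 134 138 136 137 130 112  95  78  72  74  73  73  78  86
   88  87  86  88  87  86  87  85]
 [137 139 137 135 134 135 137 132 102  71  64  69  74  77  77  71  73  82
   89  83  83  88  85  89  87  85]
 [137 136 140 136 135 135 140 116  67  60  69  73  75  79  74  77  71  78
   91  96  92  90  94  92  83  84]
 [138 137 139 139 134 137 136 108  60  64  70  74  72  73  81  76  72  86
  104 106 103 106 106 102  91  96]
 [137 136 141 139 137 136 135 104  60  61  68  76  74  76  78  78  78  90
  101 1
[... 2201 characters left out ...]
8 117  91]
 [137 135 138 138 149 153 156 156 139 103  95  88  93 103 118 142 159 158
  142 141 161 139 143 163 122  78]
 [146 140 140 148 155 150 152 152 157 154 145 139 144 154 155 155 150 153
  155 158 158 158 157 119  73  71]
 [156 153 149 157 154 150 152 153 152 151 153 155 153 151 151 148 150 153
  154 156 157 153 114  74  70  74]
 [130 156 160 156 152 148 152 153 151 151 151 150 149 152 150 148 150 151
  153 155 148 118  72  70  74  73]
 [ 90 123 153 159 153 149 152 151 151 151 152 150 148 151 149 149 152 150
  156 138 104  76  70  74  78  75]
 [ 73  77 113 149 155 152 151 153 152 151 148 147 149 150 151 151 152 154
  137  96  68  72  73  76  75  76]]
[0.56276765 0.29054338 0.07      ]
```

step_arm --series "0 0.0015 0.0007 0 0 0 0;0 0 0 -0.012 0 0 0;0 0 0 -0.012 0 0 0;0 0 0 -0.012 0 0 0;0 0 0 -0.012 0 0 0;0 0 0 -0.012 0 0 0;0 0 0 -0.012 0 0 0;0 0 0 -0.012 0 0 0;0 0 0 -0.012 0 0 0;0 0 0 -0.012 0 0 0;0 0 0 0 0 0 0;0 0 0 0 0 0 0"

```text
time: 14.78
tool_pos: [0.5632, 0.2887, 0.0988]
ee_rot: [-179.9, 0.0, 86.1]
ft_force: [0.5, 0.0, -1.2]
opening: 0.193
grasp_force: 39.4
```

step_arm --series "0 0 0 -0.003 0 0 0;0 0 0 -0.003 0 0 0;0 0 0 -0.002 0 0 0;0 0 0 0 0 0 0;0 0 0 0 0 0 0;0 0 0 0 0 0 0"

```text
time: 15.28
tool_pos: [0.5638, 0.2894, 0.0914]
ee_rot: [180.0, -0.0, 86.1]
ft_force: [0.2, -0.5, -1.0]
opening: 0.199
grasp_force: 39.4
```

step_arm --series "0 0 0 -0.0015 0 0 0;0 0 0 0 0 0 0;1 0 0 0 0 0 0;1 0 0 0 0 0 0;1 0 0 0 0 0 0;1 0 0 0 0 0 0;1 0 0 0 0 0 0;1 0 0 0 0 0 0;1 0 0 0 0 0 0;1 0 0 0 0 0 0;1 0 0 0 0 0 0;1 0 0 0 0 0 0"

```text
time: 16.28
tool_pos: [0.5636, 0.2893, 0.0897]
ee_rot: [-180.0, 0.0, 86.1]
ft_force: [0.5, 0.8, -0.3]
opening: 1.001
grasp_force: 0.0
```

step_arm --series "1 0 0 0.01 0 0 0;1 0 0 0.015 0 0 0;1 0 0 0.015 0 0 0;1 0 0 0.015 0 0 0;1 0 0 0.015 0 0 0;1 0 0 0.015 0 0 0;1 0 0 0.015 0 0 0;1 0 0 0.015 0 0 0;1 0 0 0.015 0 0 0;1 0 0 0.015 0 0 0;1 0 0 0 0 0 0"

```text
time: 17.2
tool_pos: [0.5653, 0.2901, 0.239]
ee_rot: [179.7, -0.2, 86.1]
ft_force: [0.3, 0.4, -0.0]
opening: 0.998
grasp_force: 0.0
```

```bash
python3 - <<'E'
from h import *
s=env.read_state(); print(s['joints'],s['tool_pos'],s['ee_rot'])
a=snap('side','s5'); o=cv2.imread('pics/side0.png')
V=lambda g:(cv2.cvtColor(g,cv2.COLOR_BGR2HSV)[:,:,2]<60).astype(np.uint8)
for g in(o,a):
    m=np.zeros((384,512),np.uint8); m[262:290,150:178]=V(g)[262:290,150:178]
    M=cv2.moments(m,True); print(M['m00'],M['m10']/M['m00'],M['m01']/M['m00'])
cv2.imwrite('pics/c5.png',cv2.convertScaleAbs(cv2.resize(a[200:310,110:260],None,fx=5,fy=5,interpolation=cv2.INTER_CUBIC),alpha=1.4))
E
```

```text
[ 2.71700180e+01  2.55922772e+01  9.39124025e+00  7.34172048e+01
 -9.76454376e-05  1.21031638e+02] [0.5652925  0.29014643 0.23899032] [179.67282633  -0.19671595  86.13894093]
237.0 165.8438818565401 274.9367088607595
182.0 165.75274725274724 275.967032967033
```

View pics/c5.png

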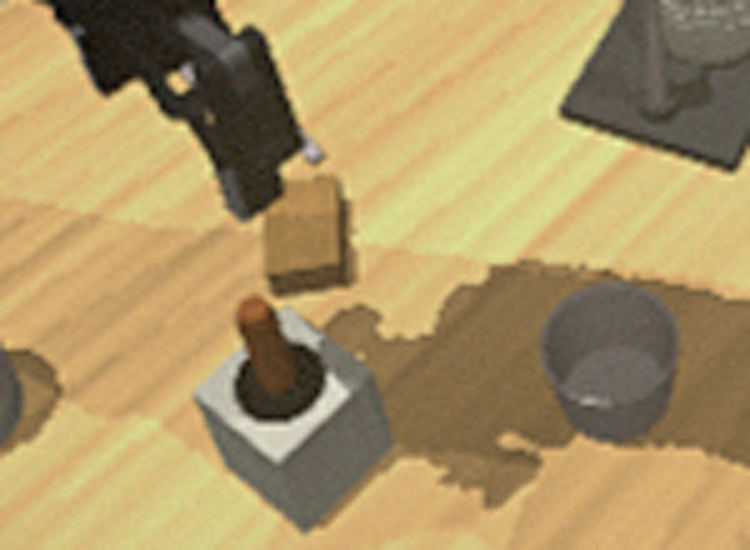

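The brush is home: flange at side px (166,275), same as at the start. The pot is unmoved. Now the loupe.

step_arm --series "1 -0.0043 -0.0231 0 0 0 -4.18;1 -0.0043 -0.0231 0 0 0 -4.18;1 -0.0043 -0.0231 0 0 0 -4.18;1 -0.0043 -0.0231 0 0 0 -4.18;1 -0.0043 -0.0231 0 0 0 -4.18;1 -0.0043 -0.0231 0 0 0 -4.18;1 -0.0043 -0.0231 0 0 0 -4.18;1 -0.0043 -0.0231 0 0 0 -4.18;1 -0.0043 -0.0231 0 0 0 -4.18;1 -0.0043 -0.0231 0 0 0 -4.18;1 -0.0043 -0.0231 0 0 0 -4.18;1 -0.0043 -0.0231 0 0 0 -4.18"

```text
time: 18.25
tool_pos: [0.511, 0.011, 0.2338]
ee_rot: [-180.0, 0.1, 35.8]
ft_force: [-0.7, -0.1, -0.5]
opening: 1.0
grasp_force: 0.0
```

step_arm --series "1 -0.0043 -0.0231 0 0 0 -4.18;1 -0.0043 -0.0231 0 0 0 -4.18;1 -0.0043 -0.0231 0 0 0 -4.18;1 -0.0043 -0.0231 0 0 0 -4.18;1 -0.0043 -0.0231 0 0 0 -4.18;1 -0.0043 -0.0231 0 0 0 -4.18;1 -0.0043 -0.0231 0 0 0 -4.18;1 -0.0043 -0.0231 0 0 0 -4.18;1 -0.0043 -0.0231 0 0 0 -4.18;1 -0.0043 -0.0231 0 0 0 -4.18;1 -0.0043 -0.0231 0 0 0 -4.18;1 -0.0043 -0.0231 0 0 0 -4.18"

```text
time: 19.25
tool_pos: [0.4595, -0.2658, 0.2337]
ee_rot: [-180.0, 0.1, -14.4]
ft_force: [0.6, 0.3, 0.1]
opening: 0.997
grasp_force: 0.0
```

step_arm --series "1 0 0 -0.02 0 0 0;1 0 0 -0.025 0 0 0;1 0 0 -0.025 0 0 0;1 0 0 -0.025 0 0 0;1 0 0 -0.025 0 0 0;1 0 0 -0.025 0 0 0;1 0 0 -0.025 0 0 0;1 0 0 0 0 0 0;1 0 0 0 0 0 0"

```text
time: 20.0
tool_pos: [0.4585, -0.264, 0.0632]
ee_rot: [-179.9, 0.3, -14.2]
ft_force: [0.1, -0.9, 0.5]
opening: 1.002
grasp_force: 0.0
```

```bash
python3 - <<'E'
from h import *
s=env.read_state(); print(s['joints'],s['tool_pos'],s['ee_rot'])
a=snap('side','s6')
for i in range(3): env.get_image('top'); print(env.read_state()['tool_pos'])
cv2.imwrite('pics/c6.png',cv2.convertScaleAbs(cv2.resize(a[110:230,270:420],None,fx=5,fy=5,interpolation=cv2.INTER_CUBIC),alpha=1.4))
# lens centre from the first side view
S=cv2.imread('pics/side0.png');x=cv2.cvtColor(S,cv2.COLOR_BGR2HSV)[:,:,1]
m=np.zeros((384,512),np.uint8);m[160:180,296:318]=(x[160:180,296:318]<75)*255
c=max(cv2.findContours(m,0,1)[0],key=cv2.contourArea);e=cv2.fitEllipse(cv2.convexHull(c));print(e,onz('side',*e[0],.008))
E
```

```text
[-2.99296424e+01  2.28609645e+01 -2.33082986e+01  4.41140398e+01
  2.24786300e-03  1.64251164e+02] [ 0.45851406 -0.26395852  0.06316614] [-179.92094162    0.27205769  -14.18062395]
[ 0.46102648 -0.26541702  0.06565007]
[ 0.46156703 -0.26571088  0.06618189]
[ 0.46176395 -0.26579939  0.06639421]
((308.87646484375, 170.57907104492188), (15.751025199890137, 21.98223304748535), 108.77021789550781) [ 0.53255719 -0.28538296  0.008     ]
```

View pics/c6.png

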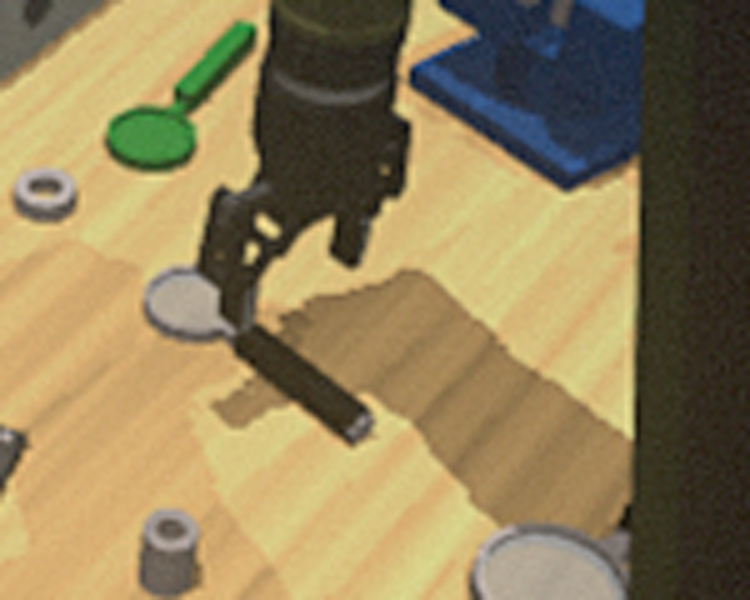

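The small loupe's handle runs between the open fingers, with its lens at side px (308,171). I descend and grip.

step_arm --series "1 0 0 -0.01 0 0 0;1 0 0 -0.01 0 0 0;1 0 0 -0.01 0 0 0;1 0 0 -0.01 0 0 0;1 0 0 -0.008 0 0 0;1 0 0 -0.006 0 0 0;1 0 0 -0.004 0 0 0;1 0 0 -0.002 0 0 0;1 0 0 0 0 0 0;1 0 0 0 0 0 0;1 0 0 0 0 0 0"

```text
time: 21.12
tool_pos: [0.4608, -0.2653, 0.0051]
ee_rot: [180.0, -0.0, -14.2]
ft_force: [0.3, -0.2, -0.5]
opening: 1.001
grasp_force: 0.0
```

step_arm --series "0 0 0 0 0 0 0;0 0 0 0 0 0 0;0 0 0 0 0 0 0;0 0 0 0 0 0 0;0 0 0 0 0 0 0;0 0 0 0 0 0 0;0 0 0 0 0 0 0;0 0 0 0 0 0 0;0 0 0 0 0 0 0;0 0 0 0 0 0 0" --newtons 60

```text
time: 21.95
tool_pos: [0.4607, -0.2653, 0.0051]
ee_rot: [180.0, -0.0, -14.2]
ft_force: [-0.3, 0.5, 4.8]
opening: 0.197
grasp_force: 60.2
```

step_arm --series "0 0 0 0.005 0 0 0;0 0 0 0.01 0 0 0;0 0 0 0.015 0 0 0;0 0 0 0.02 0 0 0;0 0 0 0.02 0 0 0;0 0 0 0.02 0 0 0;0 0 0 0.02 0 0 0;0 0 0 0.02 0 0 0;0 0 0 0.015 0 0 0;0 0 0 0.01 0 0 0;0 0 0 0.005 0 0 0;0 0 0 0 0 0 0"

```text
time: 22.95
tool_pos: [0.4609, -0.2653, 0.1657]
ee_rot: [180.0, -0.1, -14.2]
ft_force: [-0.1, 0.3, -2.1]
opening: 0.193
grasp_force: 59.4
```

```bash
python3 - <<'E'
from h import *
np.set_printoptions(precision=4,suppress=True)
a=snap('side','s7');ps=[]
for i in range(4): b=snap('top','t7'); ps.append(env.read_state()['tool_pos'])
p=np.mean(ps,0);print(p,env.read_state()['ee_rot'])
L=p+[.0743,-.0192,.001]
print(proj('side',L),proj('top',L))
k=lambda im,q,w:cv2.resize(im[int(q[1])-w:int(q[1])+w,int(q[0])-w:int(q[0])+w],(400,400),interpolation=cv2.INTER_CUBIC)
print([int(x) for q in(proj('side',L),proj('top',L)) for x in q])
cv2.imwrite('pics/c7.png',cv2.convertScaleAbs(np.hstack([k(a,proj('side',L),40),k(b,proj('top',L),40)]),alpha=1.4))
E
```

```text
[ 0.4597 -0.2647  0.1637] [-179.9615    0.1356  -14.1773]
(np.float64(313.0947745400838), np.float64(131.86321130889536)) (np.float64(362.6520521561972), np.float64(188.3309706669905))
[313, 131, 362, 188]
```

View pics/c7.png

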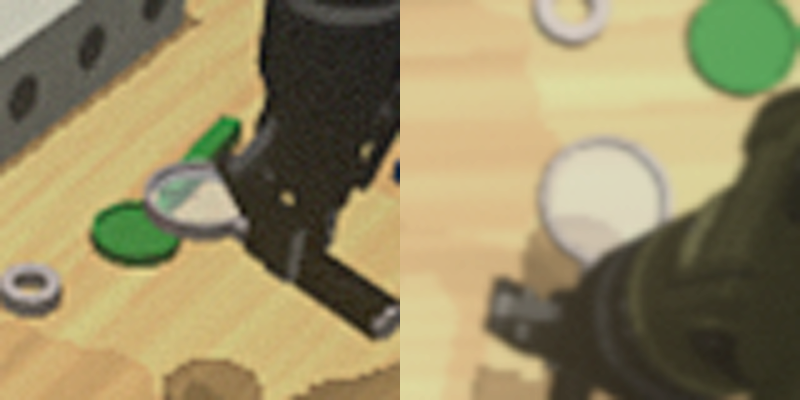

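The loupe is held level. Its lens is at side (312.7,131) and top (362.6,188.6), within a pixel of prediction. I swing it over the crown and then lower it.

step_arm --series "0 0.0055 0.0186 0 0 0 3.4;0 0.0055 0.0186 0 0 0 3.4;0 0.0055 0.0186 0 0 0 3.4;0 0.0055 0.0186 0 0 0 3.4;0 0.0055 0.0186 0 0 0 3.4;0 0.0055 0.0186 0 0 0 3.4;0 0.0055 0.0186 0 0 0 3.4;0 0.0055 0.0186 0 0 0 3.4;0 0.0055 0.0186 0 0 0 3.4;0 0.0055 0.0186 0 0 0 3.4;0 0 0 0 0 0 0;0 0 0 0 0 0 0"

```text
time: 24.2
tool_pos: [0.5151, -0.0784, 0.1639]
ee_rot: [-180.0, 0.1, 19.9]
ft_force: [-0.4, -0.4, -1.2]
opening: 0.191
grasp_force: 59.5
```

step_arm --series "0 0 0 -0.006 0 0 0;0 0 0 -0.006 0 0 0;0 0 0 -0.006 0 0 0;0 0 0 -0.006 0 0 0;0 0 0 -0.006 0 0 0;0 0 0 -0.004 0 0 0;0 0 0 -0.002 0 0 0;0 0 0 0 0 0 0;0 0 0 0 0 0 0;0 0 0 0 0 0 0"

```text
time: 25.03
tool_pos: [0.5158, -0.0791, 0.129]
ee_rot: [180.0, -0.0, 19.8]
ft_force: [0.5, 1.1, -0.8]
opening: 0.198
grasp_force: 59.5
```

```bash
python3 - <<'E'
from h import *
np.set_printoptions(precision=4,suppress=True)
a=snap('side','s8');ps=[]
for i in range(6): b=snap('top','t8'); ps.append(env.read_state()['tool_pos'])
p=np.mean(ps[2:],0);s=env.read_state();print(p,s['ee_rot'],s['ft_force'],ps[-1]-ps[2])
th=np.radians(s['ee_rot'][2]-.35)
L=p+[.0767*np.cos(th),.0767*np.sin(th),.001]
print('lens',L,proj('side',L),proj('top',L),'crown',proj('side',[.587,-.0534,.129]))
k=lambda im,q,w:cv2.resize(im[int(q[1])-w:int(q[1])+w,int(q[0])-w:int(q[0])+w],(400,400),interpolation=cv2.INTER_CUBIC)
cv2.imwrite('pics/c8.png',cv2.convertScaleAbs(np.hstack([k(a,proj('side',L),25),k(b,proj('top',L),25)]),alpha=1.4))
print([int(x)-25 for q in(proj('side',L),proj('top',L)) for x in q])
E
```

```text
[ 0.5156 -0.0791  0.1289] [179.9931  -0.0134  19.8204] [ 0.1464  0.1465 -1.6364] [-0.0002  0.     -0.0002]
lens [ 0.5879 -0.0535  0.1299] (np.float64(250.23914095828607), np.float64(174.46218630820158)) (np.float64(269.17374132779486), np.float64(171.77105558960056)) crown (np.float64(250.4823521520298), np.float64(174.8702563176296))
[225, 149, 244, 146]
```

View pics/c8.png

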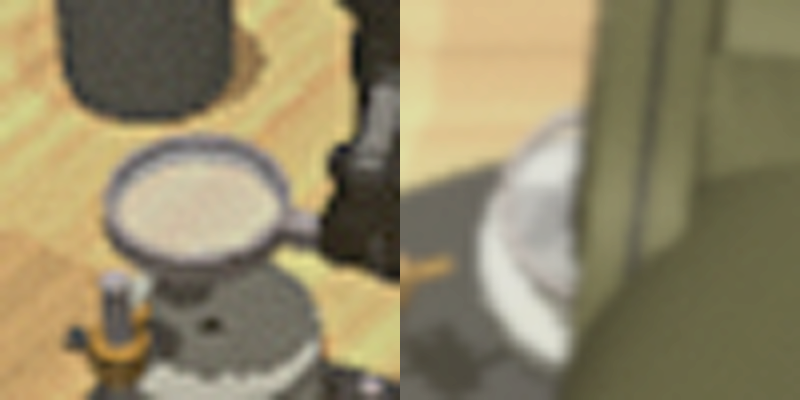

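The lens ring centre is at side px (249.8,174.3), within a pixel of the target above the crown. The pointer is undisturbed and nothing is touching. I trim 1 mm, settle and hand in.

step_arm --series "0 -0.001 0 -0.001 0 0 0;0 0 0 0 0 0 0;0 0 0 0 0 0 0;0 0 0 0 0 0 0;0 0 0 0 0 0 0;0 0 0 0 0 0 0;0 0 0 0 0 0 0;0 0 0 0 0 0 0"

```text
time: 26.05
tool_pos: [0.5145, -0.0791, 0.1277]
ee_rot: [180.0, -0.0, 19.8]
ft_force: [0.7, 0.5, -0.6]
opening: 0.195
grasp_force: 59.5
```

```bash
python3 -c "
from h import *
s=env.read_state();print(s['tool_pos'],abs(s['qvel']).max(),s['grasp_force']);print(env.sign_off())"
```

```text
[ 0.51448052 -0.07910119  0.12771086] 0.07877640117419904 59.45947587490082
the job is handed in; nothing more can be done
None
```

The job is handed in at about 26 s, with no verdict returned: the brush was dipped, dabbed on the crown and stood back home, and by my measurements the loupe is held level and still, its lens about 1 mm from the crown axis and the pointer height.

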